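# Load a fuse in the tester and hold the test slide at the mark

### The job

Take the fuse with the red band from the rack and press it down into the clip of the fuse tester, lying between the two brass end plates, until it sits at the bottom of the forks and the sprung orange latch has snapped shut over it. Let go of it, then grip the tester's blue spring-return handle and pull it out until the red pointer stands within the green mark, and keep it there: finish while still holding the handle at the mark. Leave the other fuses in the rack and everything else on the bench where it is.

Things in the scene. Friction and masses are not known exactly. Their poses are not given: they have to be found in the camera images.
- fuse_red: Ceramic cartridge fuse with a red band round its middle: a plain white cylinder, 20 mm diameter, 110 mm long, steel caps, 50 to 100 g. Origin at its centre, its y axis along its length. It starts lying level in any one of the rack's three places, its centre 30 mm above the bench.
- rack: Grey fuse rack fixed to the bench, 190 mm (its x) by 120 mm (its y), origin at the centre of its underside. Three places for fuses at x = -58, 0 and +58 mm, fuses lying along y. The fuses rest on supports at y = +-40 mm (10 mm thick, tops 20 mm high, side lips to 28 mm); between the supports the base plate's top is 8 mm high.
- tester: Fuse tester fixed to the bench: grey base plate, x from -125 to +85 mm, y +-85 mm, 14 mm thick, origin at bench height, z up. It stands to the left or right of the rack, turned up to 0.3 rad. At x = +50 mm is a clip for a fuse lying along y between two brass end plates; nearer -x is a slide with a blue T handle, pulled out towards -x.
- seat (a point): Centre of a fully seated fuse: tester x +50, y 0, z 50 mm; axes as the tester's. Two black forks at y = +-36 mm (12 mm thick, open between down to the base but for a 7 mm rod at z = 20) are 21.4 mm wide, floors at z = 40; the -x prong reaches z = 66 and flares out to 82, the +x prong is short. Brass end plates: inner faces at y = +-63, tops at z = 56, so the fuse has 8 mm play to each end.
- latch (a joint): Orange sprung latch, hinged along y below the seat, a nose just outside each fork overhanging the mouth from +x. 0 = shut (stop), positive = swung out to +x, rad (0.16 lets a fuse by). A fuse pressed straight down meets its sloping noses when its centre is about 78 mm high and wedges them aside (5 to 15 N down in all); it snaps shut over a fuse that lies at the bottom, 1.5 mm above it.
- slide: The spring-return slide with its handle; origin at bench height under the handle's centre; axes as the tester's. It travels 85 mm towards the tester's -x, against a spring of 3.6 N at rest plus 90 N/m, and runs back home when let go.
- handle (a point): Centre of the handle's blue crossbar: 16 mm thick along x, 64 mm long along y, z 58 to 76 mm (centre 67 mm above the bench); below it a 14 mm thick, 34 mm wide stem down to a steel carriage whose top is at 29 mm. Fingers can pinch it across x from above. At home it is at tester x = -30, y = 0.
- pointer (a point): Tip of the slide's red pointer: tester y = -60 mm, 37 mm high, at the handle's x; it moves with the slide.
- mark (a point): Middle of the green mark block, 12 mm long along x, 37 mm high, on the white scale rail at tester y = -66 mm; axes as the tester's. Set somewhere 35 to 65 mm out from the pointer's home along the tester's -x; the pointer's tip slides just beside it. It is stiff and need not be touched.
- fuse_green: another fuse, the same but with a green band; leave it in the rack
- fuse_blue: another fuse, the same but with a blue band; leave it in the rack
- multimeter: yellow handheld meter lying on the bench, 175 x 88 x 40 mm, a bystander; origin at the centre of its underside
- spool: blue spool wound with solder, 60 mm across, 58 mm high, standing, a bystander; origin at the centre of its underside
- screwdriver: red-handled screwdriver, 170 mm, lying on the bench between tester and rack, a bystander
- flux: small amber jar, 44 mm across, 90 mm high, a bystander; origin at the centre of its underside
- circuit_board: green circuit board, 100 x 75 mm, up to 12 mm high, lying flat, a bystander
There are look-alikes about, which are no part of the job. Leave any purple look-alike of the fuse_red alone.

How it is judged:
By the outcome, as a careful person would: the job done as asked, in the order asked, and still so for the second after the job is handed in, while the arm keeps its last pose, push and grip.
It also fails if it takes over 48 s, if anything falls off the work surface, if the arm or the gripper's body presses on something with over 40 N, if the wrist force passes 120 N, or if a joint passes its speed limit or range.

### The arm

A 6-joint arm with a two-finger parallel gripper is mounted at the origin on the work surface. World frame = base frame: x ahead of the robot, y to its left, z up, the work surface at z = 0. Lengths are in mm, angles in rad, forces in N, time in s.
With the tool pointing down it reaches from about 350 to 875 mm from the base axis. Payload 4.2 kg.
Tool frame: the origin (TCP) lies midway between the tips of the shut fingers; the grasp point (between the pads) lies 19 mm behind it; z points along the fingers, y is the direction in which the jaws open and shut (so a half turn about z gives the same grasp; the last joint's range is limited). The gripper opens to 85 mm and grips with 20 to 120 N. Pads are 22 mm wide; open, the fingers measure 114 mm over their backs; the gripper's body (76 mm by 85 mm) begins 54 mm behind the grasp point. The pads swing forward as they close: fully open they stand 13 mm farther back than shut.
Start: joints at [0.259, 0.385, 0.008, 0, -1.194, -0.259], TCP at [624.979, 0.025, 231.312] pointing down, gripper open.
Joint ranges: [-3.14, 3.14], [-1.21, 2.06], [-1.07, 1.41], [-3.16, 2.05], [-2.99, -0.16], [-3.1, 3.1]. Speed limits (rad/s): [2.79, 2.79, 3.14, 3.14, 3.14, 3.14].

### API

Orientations are given as a unit quaternion [x, y, z, w].
In Python, from bench import arm gives the robot as it stands.
- The arm moves only by the tool send_rows, never from a script. Its arguments are lists of equal length, an entry for each row: "translation": the shift along the tool's x, y, z in mm, a list of three; "dr": the turn, a rotation vector about the tool's x, y, z in degrees, a list of three; "grip": the finger opening in mm, from 0 to 85.4. In form: {"translation": [[dx, dy, dz], ...], "dr": [[ax, ay, az], ...], "grip": [grip, ...]}. A call has exactly 5 rows; each row shifts and turns the commanded pose from where the row before left it, along the tool's axes as they then stand; what a row does not reach is not made up. A row lasts 1/8 s, in which the tool goes at most 62.5 mm and 10.7 degrees, less where a joint would pass 70% of its speed; a pose out of reach is approached as far as the arm can. A call with a gripper value outside its range is refused whole. The fingers move at their own pace and stop on an object; the grip force is fixed at half the most. Time passes only in rows, so rows that do not move let the fingers close, or fill a call up. It gives the time, the measured TCP pose, the force and the opening at its end, in the units of the state.
- arm.read_state(): the state, without advancing time (a new reading comes with each control period).
- arm.get_image(name): name is "scene" or "side" or "wrist"; returns the picture (400x640x3 uint8, red, green, blue); there is no depth.
- arm.camera_info(name): a dict with "fx", "fy", "cx", "cy" (pixels), "cam_to_world" (4x4, takes a point from camera to world coordinates). Camera axes: x right, y down, z forward; pixel columns grow to the right and rows downward; lengths in mm; the calibration is good to about 2 mm. A picture is of the moment at which its call begins: read the wrist's pose just before it. camera_info takes no time and is no camera call; for the wrist camera it gives the pose at the moment of the call.
- arm.job_done(): hands the job in, once; it reports no verdict.
Trained networks look in the newest picture that a camera, given by its name, has taken for a name from the list of things; names that differ only in an ending like _2 or _b are one class to them, and where a whole thing is asked for, a point or a joint stands for the part that bears it (a point fixed in the world has none). Each returns a list of dicts, best first, with "confidence" (0 to 1); they miss things now and then, are a little off and sometimes report something else, mostly with a low value. They report only what shows in the picture. A call takes as long as a camera call. They do not tell look-alikes from the thing itself.
- arm.search_frame(thing, camera): "xyz" ([x, y, z] in mm, in world coordinates, good to about 4 mm: the middle of the surface that is visible of it).
- arm.place_of(thing, camera): "xyz" ([x, y, z] in mm, in world coordinates, good to about 4 mm: a listed point, or the origin of a listed thing).
The state is a dict: "clock": time; "joints": joint angles; "joint_vel": joint speeds; "joint_efforts": joint torques, N m; "position": TCP position; "ee_rot": TCP orientation; "contact_force": force on the tool from outside, world axes, zero at the start; "wrist_torque": the same for the moment, N m; "gripper_width": finger opening in mm.
Only numpy, scipy, OpenCV 4.12 (cv2) and the standard library are available. Lean on these libraries where they do the work, as an engineer would, in place of code of your own. Each camera call takes 0.05 s, during which the arm holds its last target.

## Working session

There is one attempt and no reset: what is moved stays moved. The work goes in short steps, Python scripts to look and compute and a tool call to move; the robot and the scene stay as the last step left them, time stands still between calls to the robot, and variables do not carry over. Pictures are saved under pics/ and viewed, and the job is handed in when it is done.

Besides the shell and the picture viewer there is one more tool, called as name(argument=value, ...), one argument or row to a line, values as JSON. send_rows: Moves the arm, as the interface text tells. Its arguments: {"type":"object","properties":{"translation":{"type":"array"},"dr":{"type":"array"},"grip":{"type":"array"}},"required":["translation","dr","grip"]}

```bash
ls; mkdir -p pics; python3 - <<'E'
from bench import arm
import cv2
s=arm.read_state(); print(s)
for n in ["scene","side","wrist"]:
    im=arm.get_image(n); cv2.imwrite(f"pics/{n}0.png",im[:,:,::-1])
    ci=arm.camera_info(n); print(n,{k:(v if k!="cam_to_world" else [[round(float(a),3) for a in r] for r in v]) for k,v in ci.items()})
E
```

```text
pics
{'clock': 0.0, 'joints': array([ 2.58621058e-01,  3.85568824e-01,  6.61241589e-03, -4.82233792e-04,
       -1.19400416e+00, -2.58579098e-01]), 'joint_vel': array([ 0.00044317, -0.00066717, -0.00032822,  0.00165293, -0.00089947,
        0.00123224]), 'joint_efforts': array([-9.55001960e-04, -3.92286408e+01,  1.88399577e+01,  4.18616563e+00,
       -4.72148502e-03,  8.27910434e-07]), 'position': array([6.24411160e+02, 2.61021811e-02, 2.30211423e+02]), 'ee_rot': array([-0.70705828,  0.70715442,  0.00073778, -0.00082273]), 'contact_force': array([ 0.10606499, -0.79290496,  0.10226109]), 'wrist_torque': array([ 0.01590952, -0.02924064,  0.04106185]), 'gripper_width': 85.60361641651286}
scene {'fx': 398.3037839902082, 'fy': 398.3037839902082, 'cx': 323.7174762120052, 'cy': 195.50929005214678, 'cam_to_world': [[-0.044, 0.641, -0.766, 1478.968], [0.999, 0.021, -0.039, 39.397], [-0.009, -0.767, -0.641, 847.715], [0.0, 0.0, 0.0, 1.0]]}
side {'fx': 447.9766212401069, 'fy': 447.9766212401069, 'cx': 309.52591784170374, 'cy': 199.41290466459122, 'cam_to_world': [[0.676, -0.515, 0.527, -78.645], [-0.737, -0.476, 0.48, -603.182], [0.003, -0.713, -0.701, 918.687], [0.0, 0.0, 0.0, 1.0]]}
wrist {'fx': 278.22421741604194, 'fy': 278.22421741604194, 'cx': 315.07455168109095, 'cy': 201.63012893680633, 'cam_to_world': [[-1.0, 0.0, -0.001, 624.893], [-0.0, 0.965, 0.262, -66.461], [0.001, 0.262, -0.965, 372.529], [0.0, 0.0, 0.0, 1.0]]}
```

View pics/scene0.png

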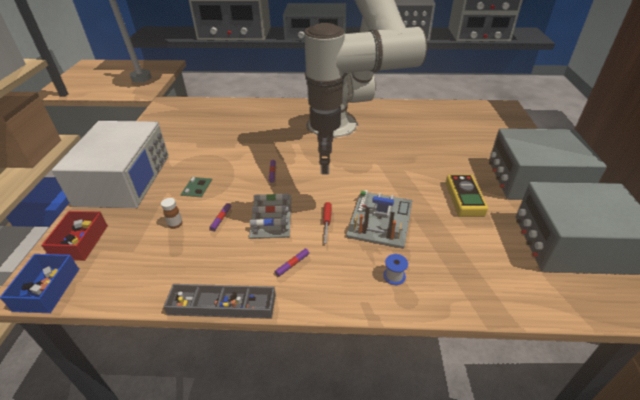

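View pics/side0.png

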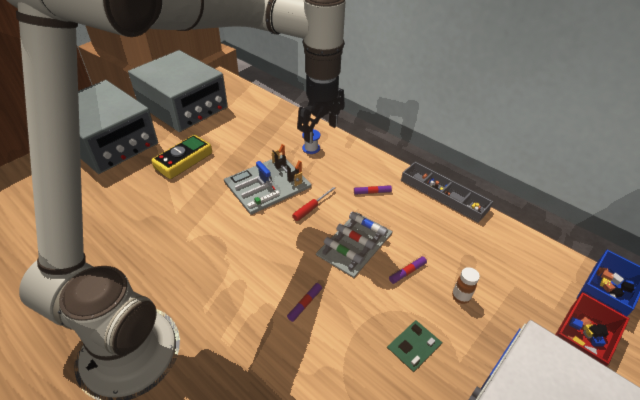

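View pics/wrist0.png

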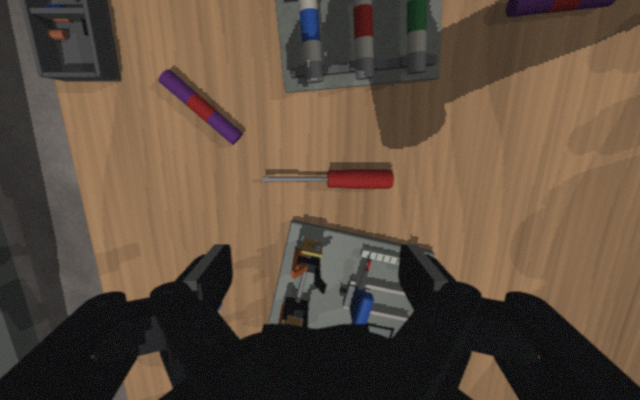

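The candidates are the rack's middle fuse with the red band (scene px 270,210, wrist 363,20) and three purple look-alikes with red bands lying on the bench (scene 272,170, 221,216 and 292,262). The rack also holds a blue-band fuse (wrist 310,20) and a green-band one (417,20). I choose the white fuse in the rack's middle place. Next I run the networks.

```bash
python3 - <<'E'
from bench import arm
import cv2, numpy as np
for cam in ["scene","side"]:
    im=arm.get_image(cam)
    x0,y0=(230,160) if cam=="scene" else (210,130)
    cv2.imwrite(f"pics/crop_{cam}.png",cv2.resize(im[y0:y0+150,x0:x0+200,::-1],None,fx=4,fy=4,interpolation=cv2.INTER_CUBIC))
    for t in ["fuse_red","rack","tester","seat","handle","pointer","mark","slide"]:
        r=arm.place_of(t,cam)
        print(cam,t,[(np.round(d["xyz"],1).tolist(),round(d["confidence"],2),[k for k in d if k not in("xyz","confidence")]) for d in r[:4]])
print(arm.read_state()["clock"])
E
```

```text
scene fuse_red [([756.7, -88.9, 10.5], 0.64, []), ([592.8, -327.3, 4.6], 0.57, []), ([569.8, -172.6, 31.9], 0.52, []), ([343.5, -201.8, 10.9], 0.41, [])]
scene rack [([572.5, -174.8, 1.0], 0.63, []), ([567.9, 169.7, 66.8], 0.56, [])]
scene tester [([592.9, 158.0, -0.6], 0.82, []), ([644.0, 150.7, 50.2], 0.54, [])]
scene seat [([644.0, 150.7, 49.3], 0.63, [])]
scene handle [([566.9, 171.1, 64.1], 0.81, [])]
scene pointer [([551.8, 109.7, 37.8], 0.75, [])]
scene mark [([488.9, 116.6, 38.1], 0.37, [])]
scene slide [([566.2, 165.2, -1.2], 0.75, [])]
side fuse_red [([573.9, -174.6, 28.1], 0.84, []), ([590.7, -329.9, 7.7], 0.76, []), ([344.0, -202.0, 11.2], 0.64, []), ([766.0, -86.5, 11.3], 0.58, [])]
side rack []
side tester [([595.9, 162.1, 2.0], 0.69, [])]
side seat [([646.1, 149.2, 49.1], 0.58, [])]
side handle [([566.6, 174.3, 67.0], 0.64, [])]
side pointer [([552.2, 106.4, 38.1], 0.83, [])]
side mark [([631.3, -170.9, 33.0], 0.46, []), ([489.7, 116.7, 36.7], 0.41, [])]
side slide [([568.2, 169.6, 0.7], 0.57, []), ([467.8, 444.0, 1.6], 0.51, []), ([574.1, -174.4, 2.8], 0.44, [])]
1.05
```

View pics/crop_scene.png

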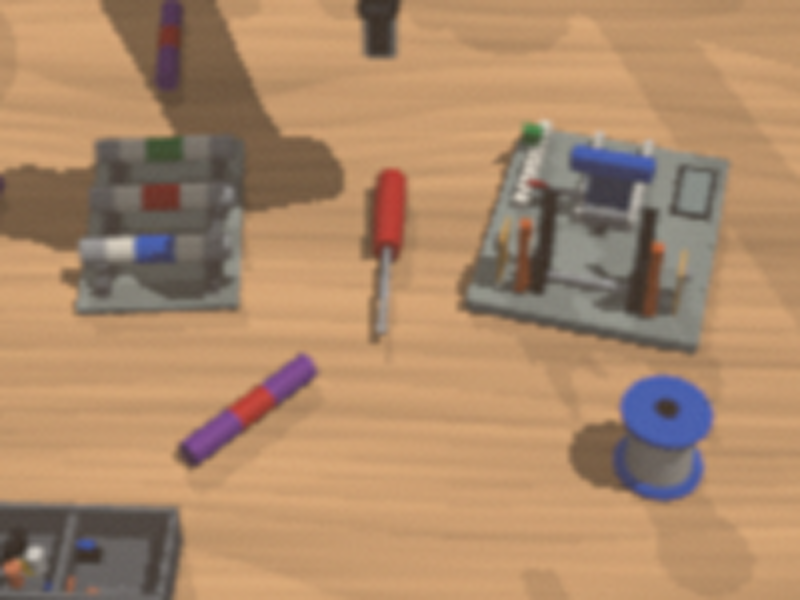

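View pics/crop_side.png

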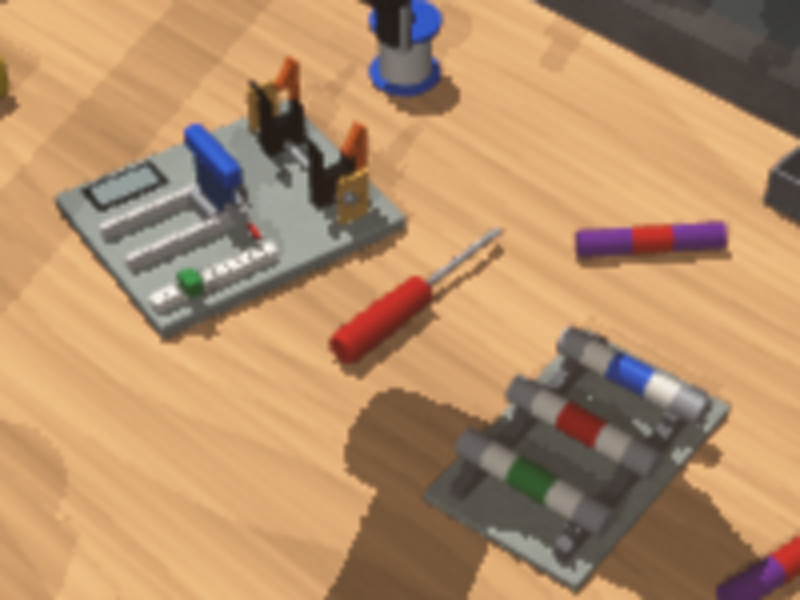

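The crops confirm the choice: the red-banded fuse is white with steel caps and lies in the rack's middle place (crop_scene px 160,197). The three others with red bands are purple bodies on the bench. I move above it for a wrist measurement.

send_rows(
  translation=[
    [35, 10, 12],
    [35, 10, 12],
    [35, 11, 12],
    [35, 11, 12],
    [33, 10, 12],
  ],
  dr=[
    [0, 0, 0],
    [0, 0, 0],
    [0, 0, 0],
    [0, 0, 0],
    [0, 0, 0],
  ],
  grip=[50, 50, 50, 50, 50],
)

```text
clock: 1.68
position: [572.6, -174.1, 171.1]
ee_rot: [-0.707, 0.707, -0.0, 0.0]
contact_force: [0.7, -0.3, 1.1]
gripper_width: 49.7
```

```bash
cat > h.py <<'E'
from bench import arm
import cv2, numpy as np
from scipy.spatial.transform import Rotation as R
def snap(cam,name):
    ci=arm.camera_info(cam); im=arm.get_image(cam); cv2.imwrite(f"pics/{name}.png",im[:,:,::-1]); np.save(f"pics/{name}.npy",np.array(ci["cam_to_world"])); return im,ci
def ray(ci,u,v,z):
    T=np.array(ci["cam_to_world"]); d=T[:3,:3]@np.array([(u-ci["cx"])/ci["fx"],(v-ci["cy"])/ci["fy"],1]); o=T[:3,3]
    return o+d*(z-o[2])/d[2]
def proj(ci,p):
    T=np.array(ci["cam_to_world"]); q=T[:3,:3].T@(np.array(p)-T[:3,3]); return q[:2]/q[2]*[ci["fx"],ci["fy"]]+[ci["cx"],ci["cy"]]
E
python3 - <<'E'
from h import *
im,ci=snap("wrist","w1")
print(arm.read_state()["position"])
for t in ["fuse_red","rack"]:
    print(t,[(np.round(d["xyz"],1).tolist(),round(d["confidence"],2)) for d in arm.place_of(t,"wrist")])
E
```

```text
[ 570.1205606  -176.76424488  169.14279226]
fuse_red [([588.8, -327.6, 10.8], 0.97), ([765.5, -90.5, 8.0], 0.86), ([571.6, -174.1, 27.2], 0.82), ([342.9, -203.8, 7.0], 0.7)]
rack [([571.8, -174.3, -0.4], 0.68)]
```

View pics/w1.png

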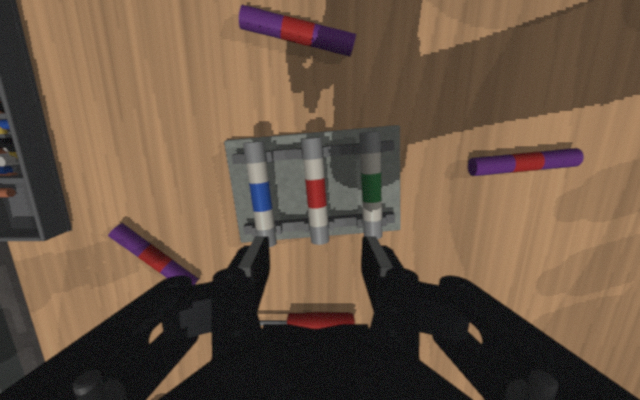

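The wrist picture shows the rack square on. The red-banded fuse is in the middle, from (313,137) to (320,242), with blue to its left (260,190) and green to its right (371,185).

```bash
python3 - <<'E'
from h import *
ci=arm.camera_info("wrist")
im=cv2.imread("pics/w1.png")
cv2.imwrite("pics/w1c.png",cv2.resize(im[110:260,220:410],None,fx=4,fy=4,interpolation=cv2.INTER_CUBIC))
a=ray(ci,313,139,38);b=ray(ci,319.5,242,38);m=(a+b)/2
print(a,b,m,np.arctan2(b[0]-a[0],b[1]-a[1]),np.linalg.norm(a-b))
for i in range(3): print(arm.read_state()["position"])
# band centre
hsv=cv2.cvtColor(im,cv2.COLOR_BGR2HSV); 
r=((hsv[...,0]<8)|(hsv[...,0]>172))&(hsv[...,1]>130); r[:, :290]=0; r[:,345:]=0; r[:150]=0; r[225:]=0
v,u=np.nonzero(r); print(len(u),u.mean(),v.mean(),ray(ci,u.mean(),v.mean(),38))
print(ci["cam_to_world"])
E
```

```text
[ 574.01140096 -228.64748669   38.        ] [ 567.55480239 -121.49372315   38.        ] [ 570.78310168 -175.07060492   38.        ] -0.06018268796089866 107.348109937488
[ 572.11156004 -174.23966126  170.64211056]
[ 572.11156004 -174.23966126  170.64211056]
[ 572.11156004 -174.23966126  170.64211056]
494 315.9230769230769 193.23481781376518 [ 571.27932236 -174.89469149   38.        ]
[[-9.99996646e-01  2.57192333e-03 -3.06184850e-04  5.72248761e+02]
 [ 2.40146265e-03  9.64957320e-01  2.62395891e-01 -2.40760920e+02]
 [ 9.70317426e-04  2.62394276e-01 -9.64960260e-01  3.12682606e+02]
 [ 0.00000000e+00  0.00000000e+00  0.00000000e+00  1.00000000e+00]]
```

View pics/w1c.png

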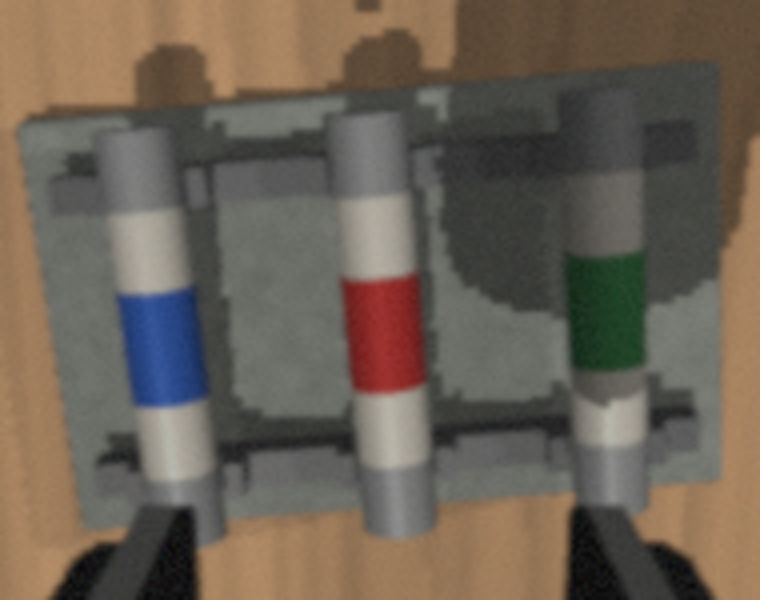

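send_rows(
  translation=[
    [1, 1, 25],
    [0, 0, 25],
    [0, 0, 25],
    [0, 0, 20],
    [0, 0, 15],
  ],
  dr=[
    [0, 0, -3.5],
    [0, 0, 0],
    [0, 0, 0],
    [0, 0, 0],
    [0, 0, 0],
  ],
  grip=[48, 48, 48, 48, 48],
)

```text
clock: 2.45
position: [572.6, -173.1, 60.8]
ee_rot: [0.729, -0.685, 0.0, -0.0]
contact_force: [-0.4, -0.3, -0.2]
gripper_width: 47.8
```

```bash
python3 - <<'E'
from h import *
im,ci=snap("wrist","w2")
print(arm.read_state()["position"])
E
```

```text
[ 571.25314122 -173.06819239   58.85533098]
```

View pics/w2.png

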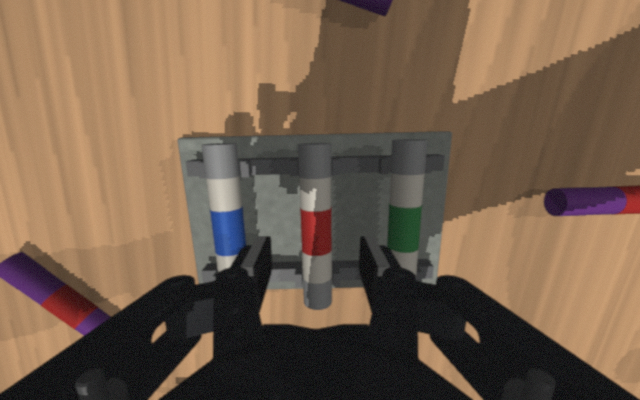

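The fuse stands vertical in the picture at column 316, centred between the fingers (265 and 367). The neighbouring fuses are clear.

send_rows(
  translation=[
    [0, 0, 18],
    [0, 0, 16],
    [0, 0, 12],
    [0, 0, 0],
    [0, 0, 0],
  ],
  dr=[
    [0, 0, 0],
    [0, 0, 0],
    [0, 0, 0],
    [0, 0, 0],
    [0, 0, 0],
  ],
  grip=[48, 48, 48, 48, 15],
)

```text
clock: 3.12
position: [572.4, -174.1, 15.8]
ee_rot: [0.728, -0.685, 0.0, -0.0]
contact_force: [0.0, 0.1, 0.1]
gripper_width: 31.2
```

send_rows(
  translation=[
    [0, 0, 0],
    [0, 0, 0],
    [0, 0, -15],
    [0, 0, -25],
    [0, 0, -30],
  ],
  dr=[
    [0, 0, 0],
    [0, 0, 0],
    [0, 0, 0],
    [0, 0, 0],
    [0, 0, 0],
  ],
  grip=[10, 10, 10, 10, 10],
)

```text
clock: 3.75
position: [571.5, -174.0, 86.3]
ee_rot: [0.728, -0.685, -0.0, 0.0]
contact_force: [0.2, -0.1, -1.3]
gripper_width: 17.8
```

send_rows(
  translation=[
    [0, 0, -40],
    [-20, -2, -40],
    [-40, -4, -30],
    [-45, -6, 0],
    [-45, -6, 0],
  ],
  dr=[
    [0, 0, 0],
    [0, 0, 0],
    [0, 0, 0],
    [0, 0, 0],
    [0, 0, 0],
  ],
  grip=[10, 10, 10, 10, 10],
)

```text
clock: 4.38
position: [580.6, -21.9, 196.9]
ee_rot: [0.728, -0.685, 0.0, -0.001]
contact_force: [1.5, 1.0, -1.3]
gripper_width: 18.1
```

send_rows(
  translation=[
    [-50, -6, 0],
    [-50, -6, 0],
    [-50, -6, 0],
    [-35, -5, 0],
    [-12, -2, 0],
  ],
  dr=[
    [0, 0, 0],
    [0, 0, 0],
    [0, 0, 0],
    [0, 0, 0],
    [0, 0, 0],
  ],
  grip=[10, 10, 10, 10, 10],
)

```text
clock: 5.0
position: [593.4, 176.9, 195.8]
ee_rot: [0.729, -0.684, -0.0, -0.0]
contact_force: [0.7, -1.2, -1.3]
gripper_width: 18.3
```

send_rows(
  translation=[
    [0, 0, 0],
    [0, 0, 0],
    [0, 0, 0],
    [0, 0, 0],
    [0, 0, 0],
  ],
  dr=[
    [0, 0, 5],
    [0, 0, 6],
    [0, 0, 5],
    [0, 0, 2],
    [0, 0, 0],
  ],
  grip=[10, 10, 10, 10, 10],
)

```text
clock: 5.62
position: [593.6, 174.5, 195.6]
ee_rot: [-0.612, 0.791, 0.0, 0.0]
contact_force: [-0.3, 1.0, -1.0]
gripper_width: 18.5
```

```bash
python3 - <<'E'
from h import *
print(arm.read_state()["position"])
im,ci=snap("wrist","w3")
for t in ["tester","seat","handle","pointer","mark","slide","latch"]:
    print(t,[(np.round(d["xyz"],1).tolist(),round(d["confidence"],2)) for d in arm.place_of(t,"wrist")])
im,ci=snap("side","s3")
E
```

```text
[593.62593908 174.46550522 195.55856347]
tester [([644.0, 150.7, 46.7], 0.21)]
seat []
handle [([566.2, 166.4, 67.0], 0.86)]
pointer [([553.9, 111.6, 31.9], 0.79)]
mark [([489.5, 120.8, 33.5], 0.73)]
slide [([567.5, 167.1, 1.3], 0.77)]Traceback (most recent call last):
  File "<stdin>", line 5, in <module>
ValueError: it knows: circuit_board, flux, fuse_blue, fuse_green, fuse_red, handle, mark, multimeter, pointer, rack, screwdriver, seat, slide, spool, tester
```

View pics/w3.png

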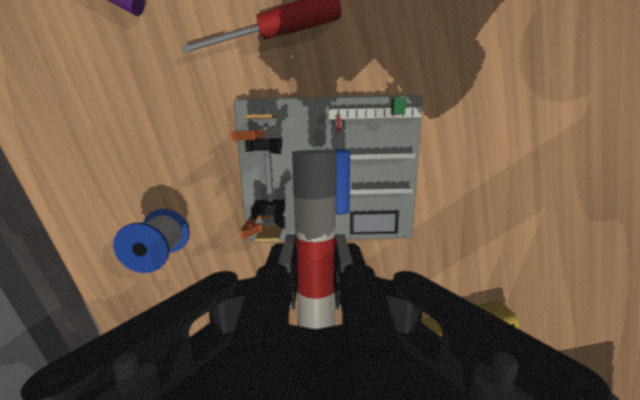

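```bash
python3 - <<'E'
from h import *
im=cv2.imread("pics/w3.png")
cv2.imwrite("pics/w3c.png",cv2.resize(im[85:255,225:435],None,fx=3.8,fy=3.5,interpolation=cv2.INTER_CUBIC))
E
```

```text
(no output)
```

View pics/w3c.png

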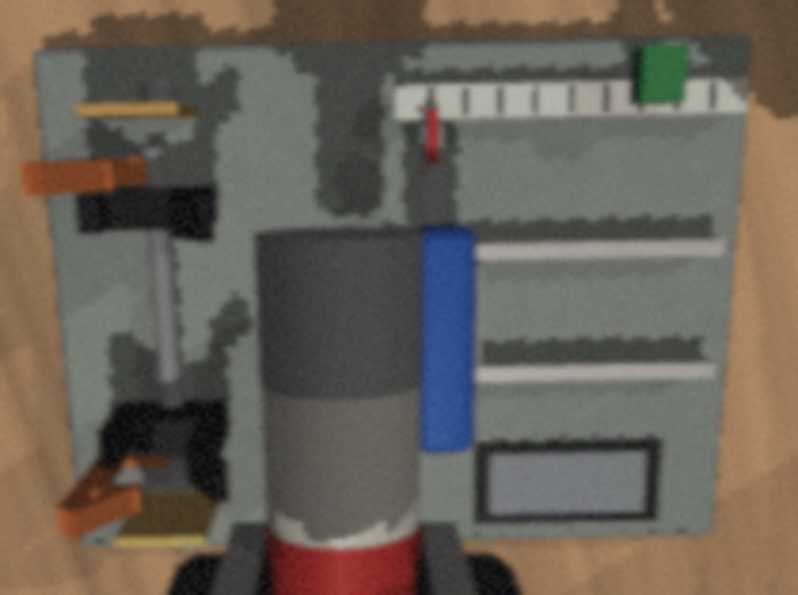

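```bash
cat > fit.py <<'E'
from h import *
from scipy.optimize import least_squares
ci=arm.camera_info("wrist"); ci["cam_to_world"]=np.load("pics/w3.npy")
c=lambda a,b:(225+a/3.8,85+b/3.5)
obs=[((85,-85,14),c(38,52)),((-125,-85,14),c(750,38)),((-125,85,14),c(712,533)),((85,85,14),c(82,546)),((-30,-60,37),c(432,108)),((-38,32,76),c(472,450))]
def tw(p,q): 
    x,y,a=p; return np.array([x+np.cos(a)*q[0]-np.sin(a)*q[1], y+np.sin(a)*q[0]+np.cos(a)*q[1], q[2]])
def f(p): return np.concatenate([proj(ci,tw(p,q))-np.array(o) for q,o in obs])
if __name__=="__main__":
    s=least_squares(f,[594,160,-0.25],loss="soft_l1"); print(s.x,np.round(f(s.x).reshape(-1,2),1))
    p=s.x
    print("seat",tw(p,(50,0,50)),"handle",tw(p,(-30,0,67)),"pointer",tw(p,(-30,-60,37)))
    # mark block centre top
    m=ray(ci,*c(662,72),37); d=m-tw(p,(0,0,37)); print("mark tester x",np.cos(p[2])*d[0]+np.sin(p[2])*d[1],-np.sin(p[2])*d[0]+np.cos(p[2])*d[1])
    im=cv2.imread("pics/w3.png")
    for q in [(50+s*10.7,y,82 if s<0 else 60) for s in(-1,1) for y in(-30,-42,30,42)]+[(50,y,56) for y in(-63,63)]+[(-38,32,76),(-38,-32,76),(50,36,20),(50,-36,20)]:
        u,v=proj(ci,tw(p,q)); cv2.circle(im,(int(round(u)),int(round(v))),1,(255,0,255),-1)
    cv2.imwrite("pics/w3o.png",cv2.resize(im[85:255,225:435],None,fx=3.8,fy=3.5,interpolation=cv2.INTER_NEAREST))
    print("tcp",arm.read_state()["position"])
E
python3 fit.py
```

```text
[ 5.94863400e+02  1.60095764e+02 -2.29448111e-01] [[-3.5 -2.5]
 [ 1.6 -3.2]
 [ 0.8  0.6]
 [-1.2  0.4]
 [-0.3  2.3]
 [ 0.6  0.6]]
seat [643.55300335 148.72375721  50.        ] handle [565.64963815 166.91896787  67.        ] pointer [552.00323016 108.49144397  37.        ]
mark tester x -92.2429028852608 -70.84983290482835
tcp [593.69356652 174.96985999 195.29926385]
```

View pics/w3o.png

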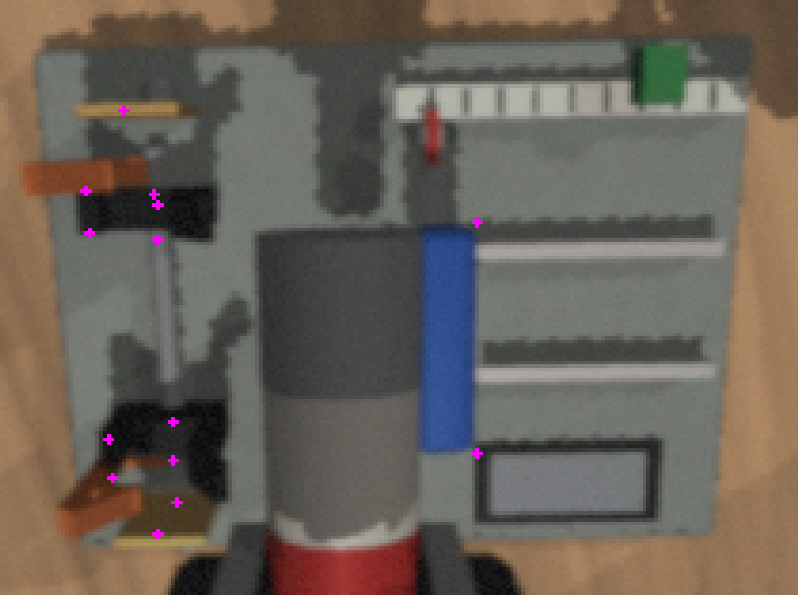

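The base plate fit gives the tester at (594.9, 160.1) with yaw -0.229. The overlay lies on the rod and forks, and the networks agree within 2 mm. I move above the clip.

send_rows(
  translation=[
    [3, -12, 0],
    [4, -16, 10],
    [4, -16, 20],
    [2, -10, 20],
    [0, 0, 15],
  ],
  dr=[
    [0, 0, 0],
    [0, 0, 0],
    [0, 0, 0],
    [0, 0, 0],
    [0, 0, -1.3],
  ],
  grip=[10, 10, 10, 10, 10],
)

```text
clock: 6.6
position: [642.6, 147.8, 127.2]
ee_rot: [-0.621, 0.784, 0.0, -0.002]
contact_force: [0.6, 0.4, -0.7]
gripper_width: 17.7
```

```bash
python3 - <<'E'
from h import *
s=arm.read_state();print(s["position"],s["ee_rot"],R.from_quat(s["ee_rot"]).as_matrix()[:,1])
im,ci=snap("wrist","w4"); snap("side","s4"); im2,_=snap("scene","c4")
cv2.imwrite("pics/c4c.png",cv2.resize(im2[160:280,320:480,::-1],None,fx=5,fy=5,interpolation=cv2.INTER_CUBIC))
E
```

```text
[642.57368838 147.8368398  127.17567388] [-6.21038232e-01  7.83778294e-01  4.92083861e-04 -1.69042875e-03] [-0.97351091  0.22862254  0.00287101]
```

View pics/w4.png

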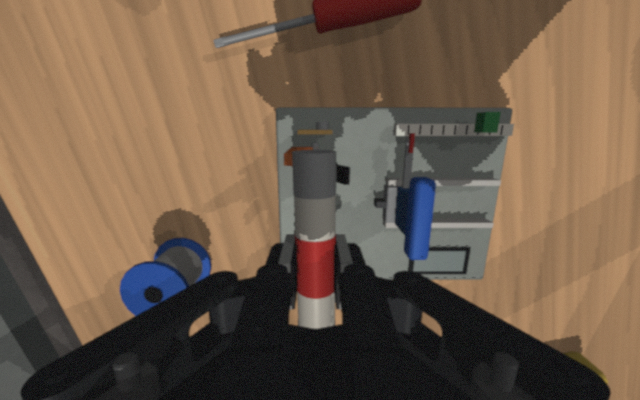

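View pics/c4c.png

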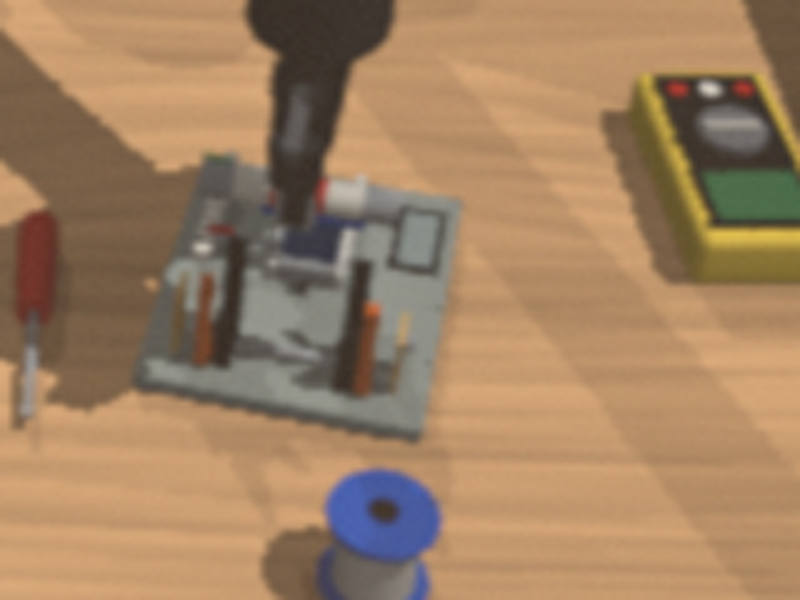

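```bash
python3 - <<'E'
from h import *
im=cv2.imread("pics/w4.png")
cv2.imwrite("pics/w4c.png",cv2.resize(im[95:295,265:525],None,fx=3,fy=3,interpolation=cv2.INTER_CUBIC))
im=cv2.imread("pics/s4.png")
cv2.imwrite("pics/s4c.png",cv2.resize(im[90:230,200:360],None,fx=4.2,fy=4.2,interpolation=cv2.INTER_CUBIC))
E
```

```text
(no output)
```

View pics/w4c.png

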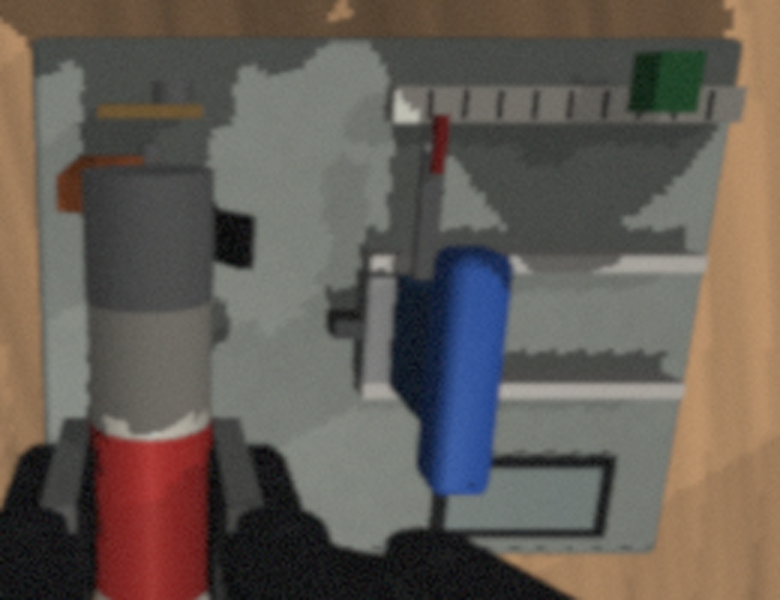

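View pics/s4c.png

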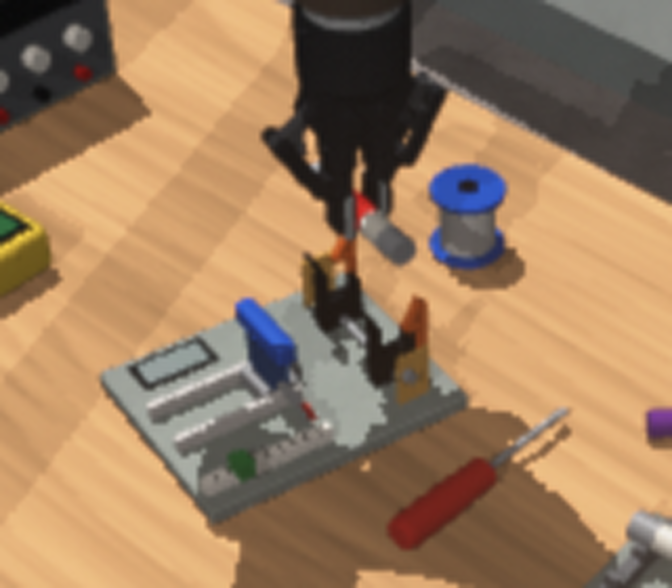

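```bash
python3 - <<'E'
from h import *
from fit import tw
from scipy.optimize import least_squares
ci=arm.camera_info("wrist"); T=np.load("pics/w4.npy"); ci["cam_to_world"]=T
s=arm.read_state(); P=s["position"]; Rm=R.from_quat(s["ee_rot"]).as_matrix()
c=lambda a,b:np.array((265+a/3,95+b/3))
obs=[((85,-85,14),c(34,40)),((-125,-85,14),c(742,40)),((-125,85,14),c(655,552)),((-30,-60,37),c(440,116))]
def f(p):
    r=[proj(ci,tw(p,q))-o for q,o in obs]
    r+= [[proj(ci,tw(p,(50,-65,56)))[0]-c(150,111)[0]]]
    # left edge line
    a,b=proj(ci,tw(p,(85,30,14))),proj(ci,tw(p,(85,60,14))); v=c(47,430)[1]; r+=[[a[0]+(b[0]-a[0])*(v-a[1])/(b[1]-a[1])-c(47,430)[0]]]
    return np.concatenate(r)
s=least_squares(f,[594,160,-0.25],loss="soft_l1"); p=s.x; print(p,np.round(f(p),1))
for n,q in [("seat",(50,0,50)),("handle",(-30,0,67))]:
    w=tw(p,q); print(n,w,"tool",Rm.T@(w-P))
print("tool yaw err deg",np.degrees(p[2]-np.arctan2(-Rm[1,1],-Rm[0,1])))
# fuse edges in the picture -> tool frame, fuse centre height est P+16
def seam(a,b,h): 
    w=ray(ci,*c(a,b),P[2]+h); return Rm.T@(w-P)
for a1,a2,b in [(86,213,240),(90,211,330),(95,210,480)]:
    print(seam((a1+a2)/2,b,20))
print("row of fuse -y end", seam(150,170,16))
E
```

```text
[ 5.94917691e+02  1.61867549e+02 -2.27829953e-01] [-2.2 -0.6  2.6 -1.2  1.2  1.9  0.9  4.2 -0.6 -1.5]
seat [643.62563256 150.57434464  50.        ] tool [-2.4325582  -1.40418986 78.62864634]
handle [565.69292664 168.6434716   67.        ] tool [-2.21608469 78.63775716 61.82865062]
tool yaw err deg 0.1307011086019986
[ 46.36116954  -1.08114417 -19.90902855]
[ 32.70364193  -0.93868624 -19.93629729]
[  8.07839176  -0.62916752 -19.98533293]
row of fuse -y end [ 56.10709868  -1.00653735 -15.88910945]
```

The fuse is level in the gripper and about over the clip, but it hides the forks. I shift 80 mm along the fuse axis so that the wrist camera looks straight down into them.

send_rows(
  translation=[
    [-20, 0, 0],
    [-30, 0, 0],
    [-20, 0, 0],
    [-10, 0, 0],
    [0, 0, 0],
  ],
  dr=[
    [0, 0, 0],
    [0, 0, 0],
    [0, 0, 0],
    [0, 0, 0],
    [0, 0, 0],
  ],
  grip=[10, 10, 10, 10, 10],
)

```text
clock: 7.38
position: [660.9, 227.6, 130.3]
ee_rot: [-0.622, 0.783, 0.0, -0.0]
contact_force: [-0.9, 0.0, -1.2]
gripper_width: 18.1
```

```bash
python3 - <<'E'
from h import *
im,ci=snap("wrist","w5")
im=im[:,:,::-1]
cv2.imwrite("pics/w5c.png",cv2.resize(im[20:200,230:430],None,fx=4,fy=3.3,interpolation=cv2.INTER_CUBIC))
s=arm.read_state();print(s["position"],R.from_quat(s["ee_rot"]).as_matrix())
np.savez("pics/w5.npz",P=s["position"],q=s["ee_rot"])
E
```

```text
[660.78050428 226.79423761 130.27234141] [[-2.28084092e-01 -9.73641360e-01 -3.86814813e-04]
 [-9.73641384e-01  2.28084192e-01 -2.38455898e-04]
 [ 3.20396869e-04  3.22230913e-04 -9.99999897e-01]]
```

View pics/w5.png

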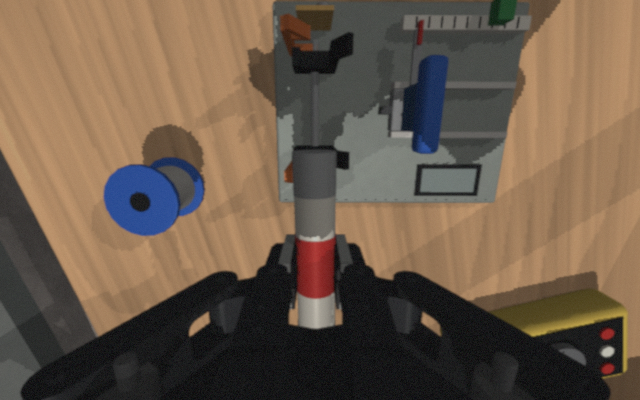

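View pics/w5c.png

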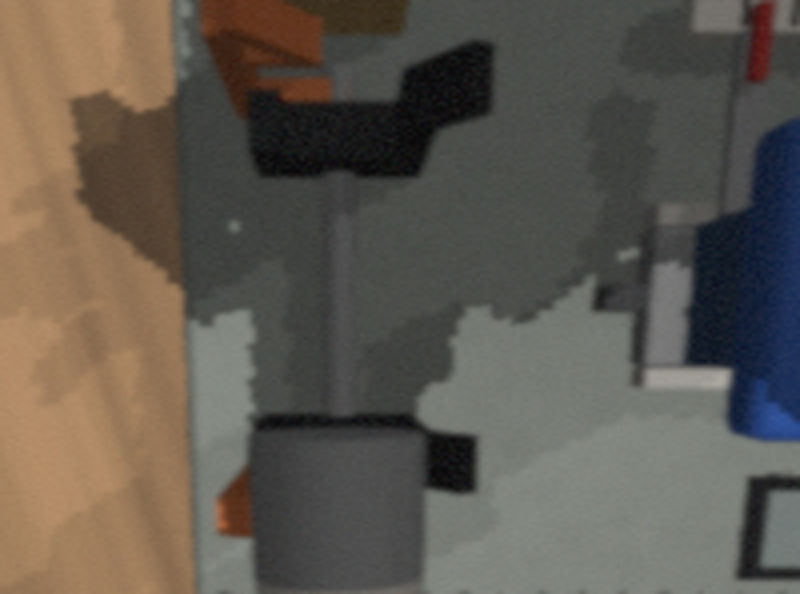

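```bash
python3 - <<'E'
from h import *
ci=arm.camera_info("wrist"); ci["cam_to_world"]=np.load("pics/w5.npy"); d=np.load("pics/w5.npz"); P=d["P"]; Rm=R.from_quat(d["q"]).as_matrix()
g=lambda a,b,z:(lambda w:(w.round(1),(Rm.T@(w-P)).round(2)))(ray(ci,230+a/4,20+b/3.3,z))
print("rod",g(343.5,200,20),g(340,400,20))
print("fork inner bottom -y",g(258,176,40),g(420,176,40), g(340,176,40))
print("prong top inner/outer",g(402,100,66),g(492,112,82),g(492,45,82))
print("fork -y face outer top", g(252,92,50))
for a1,a2,b in [(252,427,440),(254,424,570)]:
    w=ray(ci,230+(a1+a2)/8,20+b/3.3,P[2]+20); print("fuse",(Rm.T@(w-P)).round(2))
E
```

```text
rod (array([637.1, 127.1,  20. ]), array([102.43,   0.32, 110.31])) (array([649.1, 175.5,  20. ]), array([ 52.58,  -0.37, 110.29]))
fork inner bottom -y (array([652.6, 121.2,  40. ]), array([104.69, -16.15,  90.3 ])) (array([622.3, 128.2,  40. ]), array([104.71,  14.99,  90.31])) (array([637.2, 124.7,  40. ]), array([104.7 ,  -0.39,  90.31]))
prong top inner/outer (array([624.9, 117.5,  66. ]), array([114.55,  10.01,  64.31])) (array([613.4, 126.2,  82. ]), array([108.74,  23.2 ,  48.31])) (array([611.2, 115.2,  82. ]), array([119.93,  22.79,  48.32]))
fork -y face outer top (array([649.2, 106.3,  50. ]), array([119.89, -16.23,  80.31]))
fuse [ 54.22  -0.25 -19.98]
fuse [ 36.64  -0.3  -19.99]
```

Seen from straight above, the rod and fork centre line lies within about 0.3 mm of the fuse's line (rod crop px 343,200 to 340,400). I go back and start down.

send_rows(
  translation=[
    [20, 0, 0],
    [30, 0, 0],
    [20, 0, 0],
    [7, 0, 5],
    [0, 0, 20],
  ],
  dr=[
    [0, 0, 0],
    [0, 0, 0],
    [0, 0, 0],
    [0, 0, 0.3],
    [0, 0, 0],
  ],
  grip=[10, 10, 10, 10, 10],
)

```text
clock: 8.05
position: [644.4, 151.2, 106.6]
ee_rot: [-0.619, 0.786, -0.001, 0.002]
contact_force: [-0.2, 0.2, -2.4]
gripper_width: 17.9
```

send_rows(
  translation=[
    [0, 0, 15],
    [0, 0, 10],
    [0, 0, 8],
    [0, 0, 0],
    [0, 0, 0],
  ],
  dr=[
    [0, 0, 0],
    [0, 0, 0],
    [0, 0, 0],
    [0, 0, 0],
    [0, 0, 0],
  ],
  grip=[10, 10, 10, 10, 10],
)

```text
clock: 8.68
position: [643.9, 152.1, 72.8]
ee_rot: [-0.619, 0.785, -0.0, 0.0]
contact_force: [0.1, 0.2, -0.1]
gripper_width: 17.8
```

```bash
python3 - <<'E'
from h import *
s=arm.read_state();print(s["position"],s["contact_force"])
im,ci=snap("wrist","w6"); im2,_=snap("scene","c6"); im3,_=snap("side","s6")
a=cv2.resize(im2[170:270,330:430,::-1],(400,400),interpolation=cv2.INTER_CUBIC)
b=cv2.resize(im3[120:220,220:320,::-1],(400,400),interpolation=cv2.INTER_CUBIC)
cv2.imwrite("pics/d6.png",np.hstack([a,b]))
E
```

```text
[643.85397886 152.09238167  72.81371295] [ 0.12630194  0.19860229 -0.08459709]
```

View pics/w6.png

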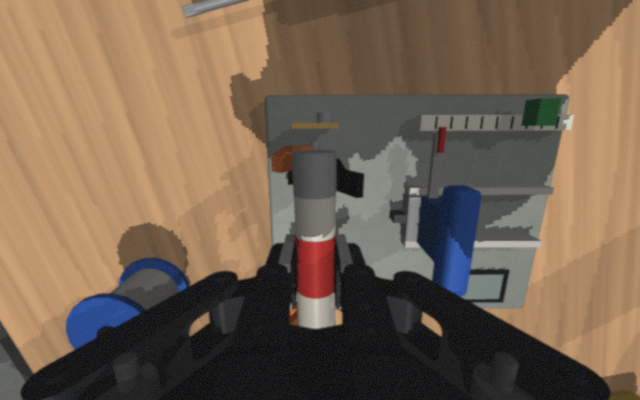

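View pics/d6.png

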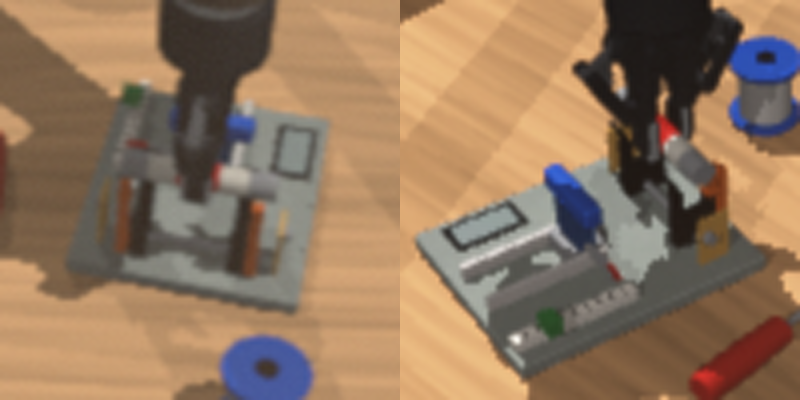

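The fuse hangs just above the mouth, between the end plates and in line with the forks (wrist px 315,150–325). I press down in small steps and watch the force.

send_rows(
  translation=[
    [0, 0, 4],
    [0, 0, 3],
    [0, 0, 3],
    [0, 0, 3],
    [0, 0, 3],
  ],
  dr=[
    [0, 0, 0],
    [0, 0, 0],
    [0, 0, 0],
    [0, 0, 0],
    [0, 0, 0],
  ],
  grip=[10, 10, 10, 10, 10],
)

```text
clock: 9.45
position: [644.0, 151.9, 57.2]
ee_rot: [-0.619, 0.785, -0.0, 0.001]
contact_force: [-1.5, -0.1, 4.2]
gripper_width: 18.4
```

send_rows(
  translation=[
    [0, 0, 3],
    [0, 0, 2],
    [0, 0, 2],
    [0, 0, 2],
    [0, 0, 0],
  ],
  dr=[
    [0, 0, 0],
    [0, 0, 0],
    [0, 0, 0],
    [0, 0, 0],
    [0, 0, 0],
  ],
  grip=[10, 10, 10, 10, 10],
)

```text
clock: 10.07
position: [643.3, 151.8, 46.7]
ee_rot: [-0.619, 0.785, 0.0, -0.0]
contact_force: [0.3, -0.2, -0.4]
gripper_width: 17.9
```

send_rows(
  translation=[
    [0, 0, 3],
    [0, 0, 3],
    [0, 0, 2],
    [0, 0, 2],
    [0, 0, 0],
  ],
  dr=[
    [0, 0, 0],
    [0, 0, 0],
    [0, 0, 0],
    [0, 0, 0],
    [0, 0, 0],
  ],
  grip=[10, 10, 10, 10, 10],
)

```text
clock: 10.7
position: [643.5, 151.8, 37.0]
ee_rot: [-0.619, 0.785, -0.0, -0.0]
contact_force: [0.3, 0.2, -1.3]
gripper_width: 18.1
```

```bash
python3 - <<'E'
from h import *
s=arm.read_state();print(s["position"],s["contact_force"])
im,ci=snap("wrist","w7"); im2,_=snap("scene","c7"); im3,_=snap("side","s7")
a=cv2.resize(im2[170:270,330:430,::-1],(400,400),interpolation=cv2.INTER_CUBIC)
b=cv2.resize(im3[120:220,220:320,::-1],(400,400),interpolation=cv2.INTER_CUBIC)
cv2.imwrite("pics/d7.png",np.hstack([a,b]))
E
```

```text
[643.49109697 151.76972636  37.0248389 ] [ 0.29835191  0.19796435 -1.33257746]
```

View pics/w7.png

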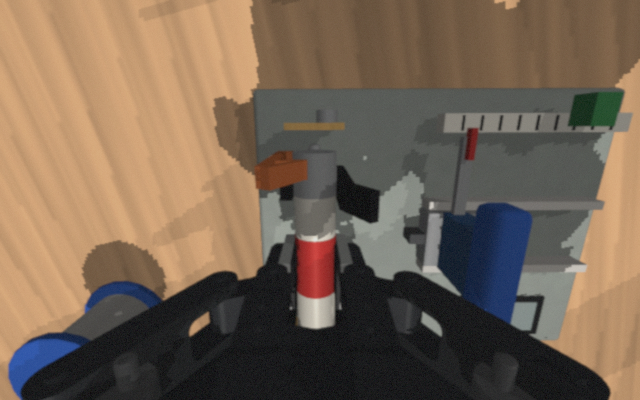

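View pics/d7.png

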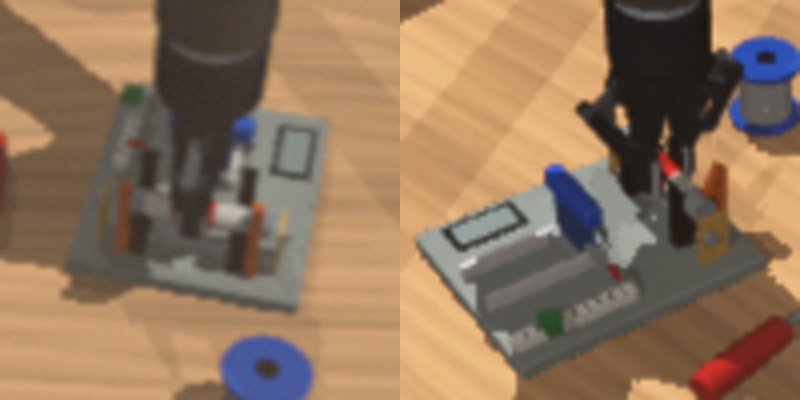

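The orange nose at (280,170) now overlaps the fuse's edge. There is no floor contact yet, so I press on gently until the force rises.

send_rows(
  translation=[
    [0, 0, 1],
    [0, 0, 1],
    [0, 0, 1],
    [0, 0, 0],
    [0, 0, 0],
  ],
  dr=[
    [0, 0, 0],
    [0, 0, 0],
    [0, 0, 0],
    [0, 0, 0],
    [0, 0, 0],
  ],
  grip=[10, 10, 10, 10, 10],
)

```text
clock: 11.48
position: [643.6, 151.9, 36.2]
ee_rot: [-0.619, 0.785, -0.0, 0.0]
contact_force: [-2.3, 0.7, 7.4]
gripper_width: 17.9
```

send_rows(
  translation=[
    [0, 0, 1],
    [0, 0, 1],
    [0, 0, 0],
    [0, 0, 0],
    [0, 0, 0],
  ],
  dr=[
    [0, 0, 0],
    [0, 0, 0],
    [0, 0, 0],
    [0, 0, 0],
    [0, 0, 0],
  ],
  grip=[10, 10, 10, 10, 10],
)

```text
clock: 12.1
position: [643.6, 151.9, 36.0]
ee_rot: [-0.619, 0.785, -0.001, 0.0]
contact_force: [-5.7, -1.0, 14.4]
gripper_width: 17.9
```

```bash
python3 - <<'E'
from h import *
im,ci=snap("wrist","w8"); im3,_=snap("side","s8"); im2,_=snap("scene","c8")
a=cv2.resize(im[110:240,230:400,::-1],(520,400),interpolation=cv2.INTER_CUBIC)
b=cv2.resize(im3[140:205,260:310,::-1],(280,400),interpolation=cv2.INTER_CUBIC)
cv2.imwrite("pics/d8.png",np.hstack([a,b]))
E
```

```text
(no output)
```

View pics/d8.png

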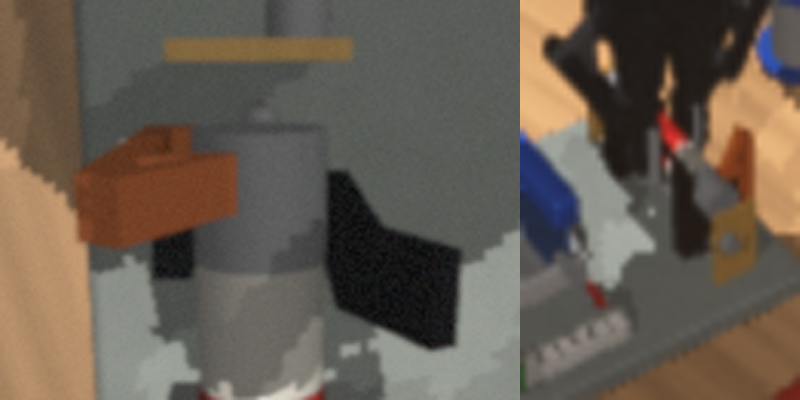

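The nose covers about a third of the fuse's cap (d8 px 200,190), so it has snapped over. I let go and rise.

send_rows(
  translation=[
    [0, 0, -2],
    [0, 0, 0],
    [0, 0, 0],
    [0, 0, 0],
    [0, 0, 0],
  ],
  dr=[
    [0, 0, 0],
    [0, 0, 0],
    [0, 0, 0],
    [0, 0, 0],
    [0, 0, 0],
  ],
  grip=[17, 25, 45, 50, 50],
)

```text
clock: 12.88
position: [643.4, 151.8, 33.9]
ee_rot: [-0.619, 0.785, 0.0, -0.0]
contact_force: [0.1, 0.3, 0.5]
gripper_width: 49.7
```

send_rows(
  translation=[
    [0, 0, -8],
    [0, 0, -20],
    [0, 0, -30],
    [0, 0, -30],
    [0, 0, -20],
  ],
  dr=[
    [0, 0, 0],
    [0, 0, 0],
    [0, 0, 0],
    [0, 0, 0],
    [0, 0, 0],
  ],
  grip=[50, 50, 50, 50, 50],
)

```text
clock: 13.5
position: [644.1, 152.0, 144.9]
ee_rot: [-0.619, 0.785, -0.0, 0.001]
contact_force: [-0.3, 0.4, -0.2]
gripper_width: 50.0
```

```bash
python3 - <<'E'
from h import *
s=arm.read_state();print(s["position"],s["contact_force"])
im,ci=snap("wrist","w9"); im3,_=snap("side","s9")
for c in ["wrist","side"]:
  for t in ["fuse_red","seat","handle","pointer","mark"]:
    print(c,t,[(np.round(d["xyz"],1).tolist(),round(d["confidence"],2)) for d in arm.place_of(t,c)[:4]])
b=cv2.resize(im3[130:215,225:315,::-1],(635,600),interpolation=cv2.INTER_CUBIC)
cv2.imwrite("pics/d9.png",b)
E
```

```text
[644.09199867 152.04284872 144.86330394] [-0.26718336  0.40631716 -0.2495517 ]
wrist fuse_red [([645.0, 153.3, 45.9], 0.77)]
wrist seat [([644.9, 149.9, 48.6], 0.8), ([641.4, 152.8, 48.5], 0.35)]
wrist handle [([566.9, 164.7, 67.5], 0.7)]
wrist pointer [([555.1, 111.3, 34.0], 0.93)]
wrist mark [([488.1, 119.8, 35.8], 0.71)]
side fuse_red [([589.5, -325.9, 6.5], 0.79), ([341.7, -200.6, 6.0], 0.76), ([643.2, 153.5, 44.3], 0.5)]
side seat [([645.5, 147.6, 48.4], 0.76)]
side handle [([565.4, 173.2, 64.1], 0.79)]
side pointer [([550.3, 109.4, 37.8], 0.54)]
side mark [([489.6, 115.8, 35.5], 0.48)]
```

View pics/w9.png

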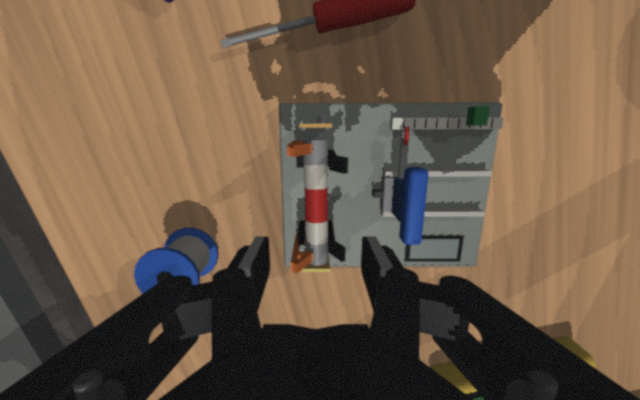

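View pics/d9.png

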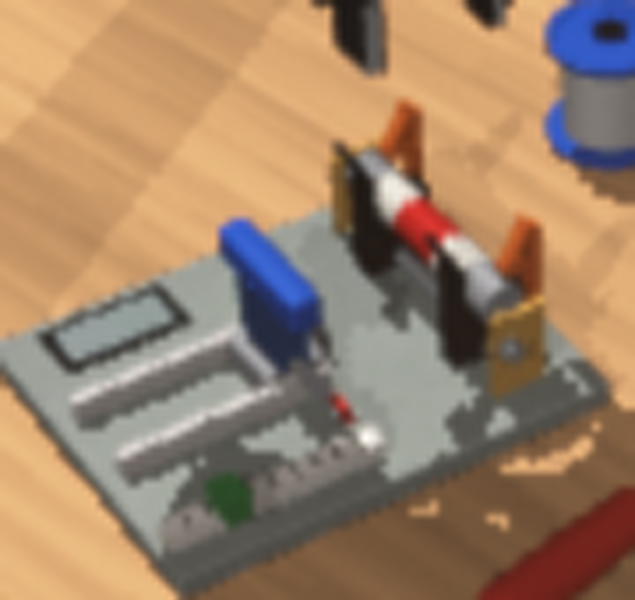

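The fuse lies in both forks between the brass plates with the latch noses over it (d9 px 440,230), and the handle is still home. Now I go to the handle.

send_rows(
  translation=[
    [0, 20, 0],
    [0, 30, 0],
    [0, 20, 10],
    [0, 10, 15],
    [0, 0, 10],
  ],
  dr=[
    [0, 0, 0],
    [0, 0, 0],
    [0, 0, 0],
    [0, 0, 0],
    [0, 0, 0],
  ],
  grip=[50, 50, 50, 50, 50],
)

```text
clock: 14.72
position: [565.0, 170.6, 106.9]
ee_rot: [-0.619, 0.785, 0.0, -0.0]
contact_force: [1.5, -0.5, 0.7]
gripper_width: 49.9
```

```bash
python3 - <<'E'
from h import *
s=arm.read_state();print(s["position"],s["contact_force"])
im,ci=snap("wrist","w10")
np.savez("pics/w10.npz",P=s["position"],q=s["ee_rot"])
cv2.imwrite("pics/w10c.png",cv2.resize(im[60:260,240:440,::-1],None,fx=3,fy=3,interpolation=cv2.INTER_CUBIC))
E
```

```text
[564.99935714 170.59376403 106.86429663] [ 1.49014488 -0.52784648  0.70799428]
```

View pics/w10.png

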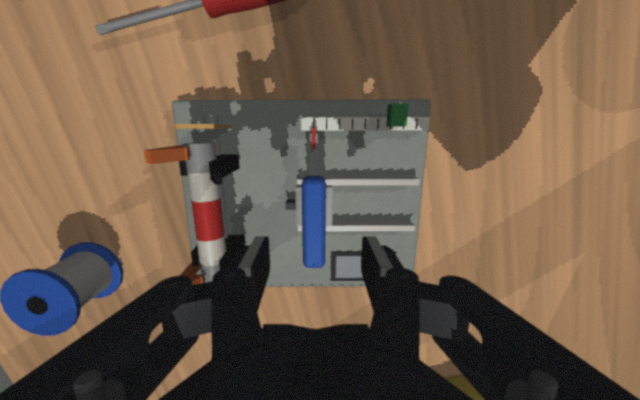

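View pics/w10c.png

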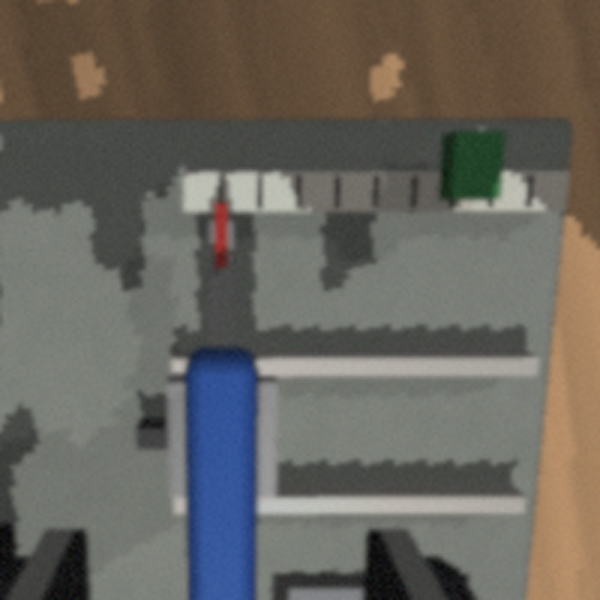

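```bash
python3 - <<'E'
from h import *
ci=arm.camera_info("wrist"); ci["cam_to_world"]=np.load("pics/w10.npy"); d=np.load("pics/w10.npz"); P=d["P"]; Rm=R.from_quat(d["q"]).as_matrix()
g=lambda a,b,z:(Rm.T@(ray(ci,240+a/3,60+b/3,z)-P)).round(2)
pt=g(221,208,37); print("ptr",pt)
for z in (37,40,43,46,49): print(z,"topL",g(457,160,z)[1]-pt[1],"topR",g(503,160,z)[1]-pt[1],"botL",g(444,165,74-z)[1]-pt[1], "width top",g(503,160,z)[1]-g(457,160,z)[1])
print("handle mid", g((188+257)/2,400,76), "ends", g(222,350,76), g(222,3*(268-60),76))
E
```

```text
ptr [64.08 -1.3  69.89]
37 topL 57.169999999999995 topR 68.31 botL 54.099999999999994 width top 11.140000000000008
40 topL 56.379999999999995 topR 67.36 botL 54.849999999999994 width top 10.980000000000004
43 topL 55.589999999999996 topR 66.41 botL 55.599999999999994 width top 10.82
46 topL 54.8 topR 65.46 botL 56.349999999999994 width top 10.659999999999997
49 topL 54.0 topR 64.51 botL 57.099999999999994 width top 10.509999999999998
handle mid [24.95 -0.81 30.87] ends [35.72 -0.9  30.88] [-27.9   -0.96  30.85]
```

The handle is centred between the fingers (col 314). The pointer-to-mark distance measures about 61.5 mm along tool +y. I descend and pinch.

send_rows(
  translation=[
    [3, 0, 15],
    [0, 0, 20],
    [0, 0, 16],
    [0, 0, 8],
    [0, 0, 0],
  ],
  dr=[
    [0, 0, 0],
    [0, 0, 0],
    [0, 0, 0],
    [0, 0, 0],
    [0, 0, 0],
  ],
  grip=[50, 50, 50, 50, 40],
)

```text
clock: 15.4
position: [564.8, 167.3, 47.6]
ee_rot: [-0.619, 0.785, 0.0, -0.001]
contact_force: [-0.4, -1.1, 0.0]
gripper_width: 40.1
```

send_rows(
  translation=[
    [0, 0, 0],
    [0, 0, 0],
    [0, 0, 0],
    [0, 0, 0],
    [0, 0, 0],
  ],
  dr=[
    [0, 0, 0],
    [0, 0, 0],
    [0, 0, 0],
    [0, 0, 0],
    [0, 0, 0],
  ],
  grip=[25, 10, 5, 5, 5],
)

```text
clock: 16.02
position: [565.6, 167.8, 49.2]
ee_rot: [-0.619, 0.785, -0.0, 0.001]
contact_force: [0.2, -0.3, 5.3]
gripper_width: 15.1
```

send_rows(
  translation=[
    [0, 8, 0],
    [0, 12, 0],
    [0, 14, 0],
    [0, 12, 0],
    [0, 6, 0],
  ],
  dr=[
    [0, 0, 0],
    [0, 0, 0],
    [0, 0, 0],
    [0, 0, 0],
    [0, 0, 0],
  ],
  grip=[5, 5, 5, 5, 5],
)

```text
clock: 16.65
position: [515.6, 179.7, 49.2]
ee_rot: [-0.62, 0.785, -0.001, 0.002]
contact_force: [7.6, -5.6, 3.4]
gripper_width: 15.1
```

send_rows(
  translation=[
    [0, 5, 0],
    [0, 2, 0],
    [0, 0, 0],
    [0, 0, 0],
    [0, 0, 0],
  ],
  dr=[
    [0, 0, 0],
    [0, 0, 0],
    [0, 0, 0],
    [0, 0, 0],
    [0, 0, 0],
  ],
  grip=[5, 5, 5, 5, 5],
)

```text
clock: 17.27
position: [509.5, 181.2, 49.2]
ee_rot: [-0.619, 0.785, -0.001, 0.002]
contact_force: [7.3, -5.8, 3.6]
gripper_width: 14.8
```

```bash
python3 - <<'E'
from h import *
s=arm.read_state();print(s["position"],s["contact_force"],s["clock"])
im,ci=snap("wrist","w11");snap("side","s11"); im3=cv2.imread("pics/s11.png")
np.savez("pics/w11.npz",P=s["position"],q=s["ee_rot"])
a=cv2.resize(im[70:200,240:400,::-1],(492,400),interpolation=cv2.INTER_CUBIC)
b=cv2.resize(im3[160:220,230:276],(306,400),interpolation=cv2.INTER_CUBIC)
cv2.imwrite("pics/d11.png",np.hstack([a,b]))
E
```

```text
[509.51336599 181.19122252  49.1755505 ] [ 7.25428892 -5.8088773   3.58323528] 17.275
```

View pics/w11.png

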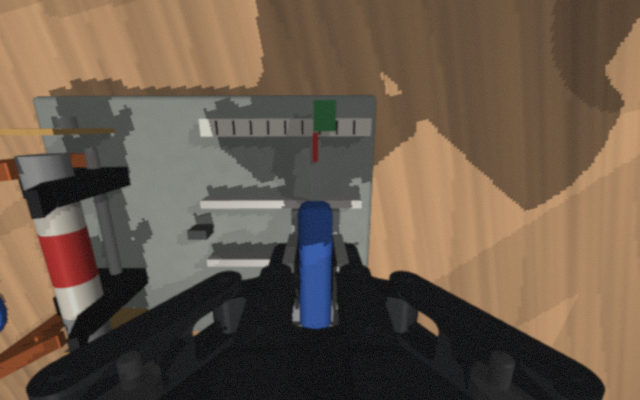

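View pics/d11.png

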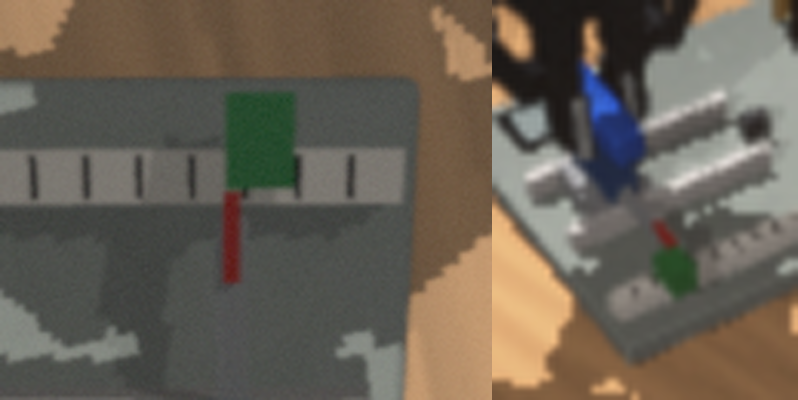

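The pointer (crop col 232) stands at the near edge of the mark, which spans 227–295 with its middle at 261. I pull 5 mm more.

send_rows(
  translation=[
    [0, 3, 0],
    [0, 2, 0],
    [0, 0, 0],
    [0, 0, 0],
    [0, 0, 0],
  ],
  dr=[
    [0, 0, 0],
    [0, 0, 0],
    [0, 0, 0],
    [0, 0, 0],
    [0, 0, 0],
  ],
  grip=[5, 5, 5, 5, 5],
)

```text
clock: 18.0
position: [504.7, 182.3, 49.2]
ee_rot: [-0.619, 0.785, -0.001, 0.002]
contact_force: [8.5, -5.8, 2.8]
gripper_width: 14.7
```

```bash
python3 - <<'E'
from h import *
s=arm.read_state();print(s["position"],s["contact_force"],s["clock"],s["gripper_width"])
im,ci=snap("wrist","w12");snap("side","s12");snap("scene","c12"); im3=cv2.imread("pics/s12.png")
a=cv2.resize(im[70:200,240:400,::-1],(492,400),interpolation=cv2.INTER_CUBIC)
b=cv2.resize(im3[160:220,230:276],(306,400),interpolation=cv2.INTER_CUBIC)
cv2.imwrite("pics/d12.png",np.hstack([a,b]))
for c in["wrist","side"]:
  for t in ["pointer","mark","fuse_red"]: print(c,t,[(np.round(d["xyz"],1).tolist(),round(d["confidence"],2)) for d in arm.place_of(t,c)[:4]])
E
```

```text
[504.70683589 182.32632596  49.17152452] [ 8.49736952 -5.81328058  2.77927668] 18.0 14.661933067229823
wrist pointer [([494.2, 125.7, 36.0], 0.7)]
wrist mark [([486.6, 119.4, 32.8], 0.57)]
wrist fuse_red [([644.6, 152.5, 47.8], 0.95)]
side pointer [([490.6, 121.4, 37.7], 0.57)]
side mark [([489.8, 114.3, 39.0], 0.4), ([594.3, 160.6, 1.4], 0.29)]
side fuse_red [([590.2, -327.6, 8.9], 0.79), ([767.5, -85.9, 9.8], 0.66), ([344.4, -201.9, 4.4], 0.65), ([644.0, 154.5, 47.1], 0.58)]
```

View pics/d12.png

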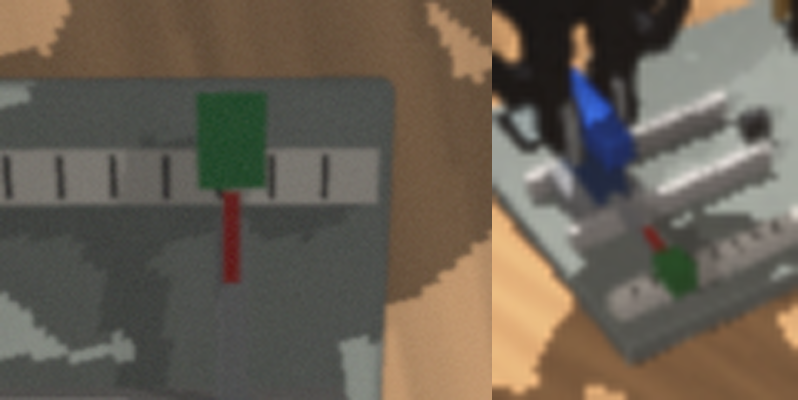

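View pics/w12.png

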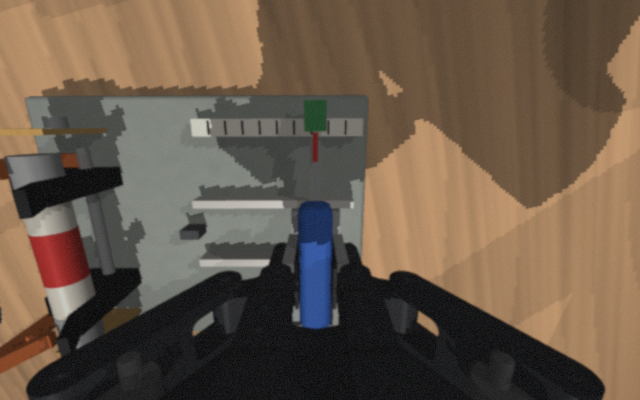

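View pics/c12.png

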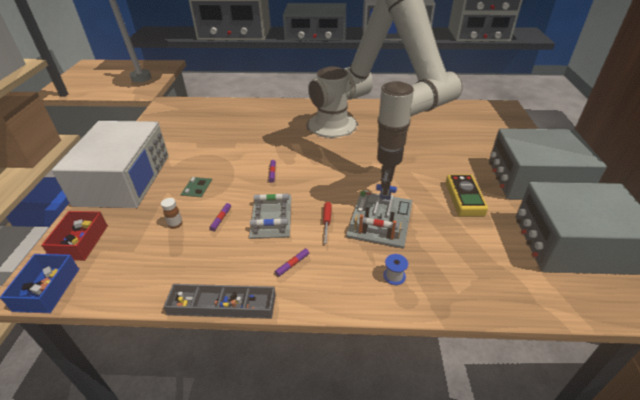

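View pics/s12.png

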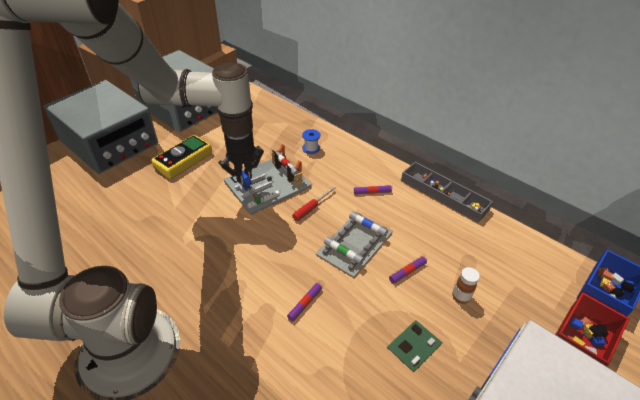

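The pointer (crop col 231) stands in the middle of the mark, which spans 198–267. One quick last look at the latch, then I hand in.

```bash
python3 - <<'E'
from h import *
im3=cv2.imread("pics/s12.png")
cv2.imwrite("pics/d13.png",cv2.resize(im3[140:200,255:320],(650,600),interpolation=cv2.INTER_CUBIC))
E
```

send_rows(
  translation=[
    [0, 0, 0],
    [0, 0, 0],
    [0, 0, 0],
    [0, 0, 0],
    [0, 0, 0],
  ],
  dr=[
    [0, 0, 0],
    [0, 0, 0],
    [0, 0, 0],
    [0, 0, 0],
    [0, 0, 0],
  ],
  grip=[5, 5, 5, 5, 5],
)

```text
clock: 19.08
position: [504.7, 182.3, 49.2]
ee_rot: [-0.619, 0.785, -0.001, 0.002]
contact_force: [8.0, -6.3, 3.6]
gripper_width: 15.0
```

View pics/d13.png

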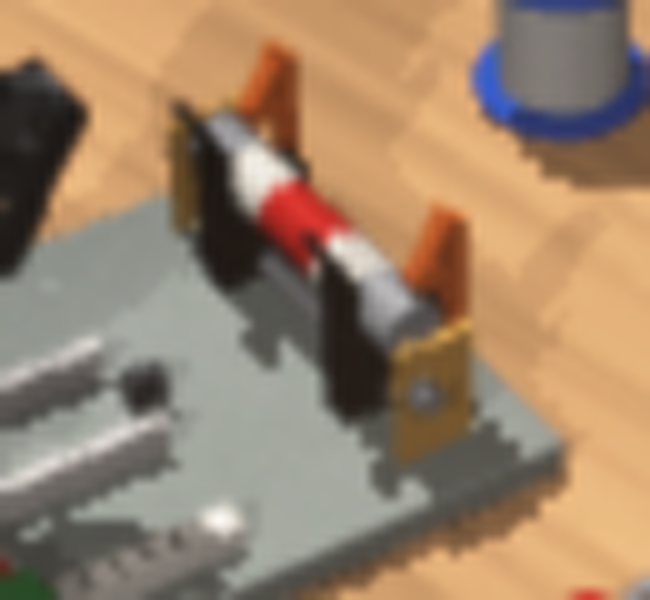

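The fuse lies level in both forks between the brass plates with the latch upright over it, and the hold is steady.

```bash
python3 -c "
from bench import arm
print(arm.job_done())"
```

```text
the job is handed in; nothing more can be done
None
```

I took the red-band fuse from the rack's middle place and pressed it into the tester clip. Then I let it go, pulled the blue handle out about 62 mm and handed the job in at 19 s, still gripping it.

**Last checks:**
- **Fuse:** pressing down met a stiff stop at about 14 N, as expected at the bottom of the forks. It lies level between the brass plates, and the networks place its centre at a height of 44–48 mm, a little below the nominal 50 mm but within their error.
- **Latch:** the wrist picture taken while pressing showed the nose covering about a third of the fuse's cap. After release it still overlapped the fuse's edge, and in the last side picture the latch stood upright over it.
- **Pointer:** it stands at the middle of the green mark in the wrist picture (column 231, mark 198–267). The networks' own pointer and mark positions disagree by 1 to 8 mm; I went by the picture.
- **Hold:** the pose stayed the same for the last second with the handle still gripped, against a pull of about 8 N. There was also a steady side force of about 6 N at the handle.
- **Surroundings:** the other fuses and the bystanders look untouched in the final scene and side pictures.

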